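# Lock the shaker's hold-down bar with a jam nut

### The job

The bench shaker must not be started while its rack hold-down is loose. At the end of the hold-down bar that is still undone, turn the large knurled nut down by feel until it holds the bar snugly, without crushing the plastic rack under it, then run the small knurled nut down onto it and tighten it firmly against it, without driving the large nut on, so that the pair locks and the shaking cannot undo it. Let go of the nuts and leave the things standing round the shaker where they are.

Things in the scene. Friction and masses are not known exactly. Their poses are not given: they have to be found in the camera images.
- clamp_nut: LARGE knurled round steel nut, lower one on the undone stud: 40 mm across, 16 high; origin centre of underside. 4 mm lead: clockwise from above sinks it 0.64 mm a rad. Starts 0.4-1.3 mm off the washer. Takes 0.1 N m to turn free; once on the washer it climbs to 0.2 in 0.6 rad, 0.3 in 1 rad (rubber pad gives). Snug: about 0.3 N m (under 0.2 slack, over 0.5 crushes the rack). Stays where left.
- lock_nut: SMALL knurled round steel nut, upper one on the same stud: 28 mm across, 14 high; origin centre of underside. Same thread, clockwise goes down. Starts 0.3-2 mm above the large nut's top. Takes 0.03 N m to turn free; once on the large nut it climbs to 0.1 in 0.7 rad, 0.2 in 1.3 rad. Tight: about 0.17 N m (under 0.1 slack; over 0.3 it drives the large nut on and crushes the rack). Stays where left.
- hold_down_bar: flat aluminium bar, 186 x 24 x 8 mm, fixed across a tube rack on a bench shaker. Origin on the platform under the bar's middle, 74 mm above the worktop; x along the bar, z up. 75 mm either side a vertical 16 mm stud rises through it to 51 mm above the washers (34 mm across, upper faces 67 mm above origin). One stud, either one, has its nuts already locked; the listed nuts are on the other.
- timer: bench timer, 66 x 62 x 18 mm, lying flat left of the shaker; loose bystander, origin under its middle
- bottle: small white bottle with a green cap, 40 mm across, 70 mm tall, left of the shaker; loose bystander, origin under its middle
- bottle2: small white bottle with a blue cap, 38 mm across, 68 mm tall, left of the shaker; loose bystander, origin under its middle
- pen: marker pen, 17 mm thick, 135 mm long along its y, lying in front and left of the shaker; loose bystander, origin under its middle
- shaker: low white bench shaker, platform 200 x 166 mm, fixed; origin under its middle on the worktop, x along the hold-down bar, front panel toward -x. It carries the bar and, under it, a 126 mm long tube rack with four capped sample tubes in the corners, tops 29 mm above the washers, 75 mm from the studs.

How it is judged (in metres and radians):
On the way, in this order (a step that is already met when the one before it is completed fails the run):
1. the large nut is turned down snug on the bar (contact force between clamp_nut and hold_down_bar above 15 N), for 0.2 s.
2. the small nut is run down and tightened against the large one, which still holds the bar (contact force between lock_nut and clamp_nut above 15 N and contact force between clamp_nut and hold_down_bar above 15 N), for 0.2 s.
At the end, for the whole second after the job is handed in: the large nut presses on the bar with more than 15 N (about 0.2 N m of turning) and the small nut is jammed against the large one with more than 15 N (about 0.1 N m of turning), both left so and let go (all of step 2); the robot touches nothing.
It fails at once if the rack is crushed: the large nut presses on the bar with over 70 N (about 0.5 N m of turning) (contact force between clamp_nut and hold_down_bar above 70 N).
It fails at once if a bystander (timer, either bottle, pen) is shifted by more than 20 mm (distance of any of timer, bottle, bottle2, pen from where it was at the start of the episode above 0.02 m).
It also fails if it takes over 72 s, if anything falls off the work surface, if the arm or the gripper's body presses on something with over 40 N, if the wrist force passes 120 N, or if a joint passes its speed limit or range.

### The arm

A 7-joint arm with a two-finger parallel gripper is mounted at the origin on the work surface; the furniture and walls round the work are solid. World frame = base frame: x ahead of the robot, y to its left, z up, the work surface at z = 0. Lengths are in m, angles in degrees, forces in N, time in s.
With the tool pointing down it reaches from about 0.425 to 0.875 m from the base axis. Payload 4.7 kg.
Tool frame: the origin (TCP) lies midway between the tips of the shut fingers; the grasp point (between the pads) lies 19 mm behind it; z points along the fingers, x is the direction in which the jaws open and shut, and the axes are right-handed (so a half turn about z gives the same grasp; the last joint's range is limited). The gripper opens to 87 mm and grips with 3 to 60 N. Pads are 19 mm wide; open, the fingers measure 117 mm over their backs; the gripper's body (75 mm by 190 mm) begins 51 mm behind the grasp point.
Start: joints at [-39.643, 18.392, -4.016, 83.108, 1.295, 78.541, -3.26], TCP at [0.495, 0.422, 0.223] pointing down, gripper open.
Joint ranges: [-163.93, 163.93], [-17.29, 119.83], [-79.2, 71.16], [3.27, 140.29], [-89.18, 269.18], [5.43, 117.66], [-154.24, 154.24]. Speed limits (degrees/s): [147.25, 147.25, 180, 180, 180, 180, 180].

### API

Orientations are given as [roll, pitch, yaw] about the fixed x, y, z axes, in that order (R = Rz(yaw) Ry(pitch) Rx(roll)).
In Python, from cell import telemetry, optics, env gives the robot as it stands.
- The arm moves only by the tool arm_command, never from a script. Its arguments are lists of equal length, an entry for each row: "translation": the shift along the tool's x, y, z in cm, a list of three; "twist": the turn about the tool's z in degrees. In form: {"translation": [[x, y, z], ...], "twist": [twist, ...]}. A call has 1 to 10 rows; each row shifts and turns the pose as measured when the row begins, along the tool's axes as they then stand; what a row does not reach is not made up. A row lasts 1/8 s, in which the tool goes at most 62.5 mm and 10.7 degrees, less where a joint would pass 70% of its speed; a pose out of reach is approached as far as the arm can. A call is refused whole if a number of a shift passes 6.25 or a number of a turn 10.7, either way. A call with a gripper value outside its range is refused whole. "grip" is the opening in per cent of the stroke, from 0 (shut) to 100 (fully open), set as the call begins (left out, the last holds). The fingers move at their own pace and stop on an object; "force" is the grip in N (left out, the last holds). Time passes only in rows, so rows that do not move let the fingers close. It gives the time, the measured TCP pose, the force and the opening at its end, in the units of the state.
- telemetry.get_obs(): the state, without advancing time (a new reading comes with each control period).
- optics.read_camera(name): name is "scene" or "top" or "wrist"; returns a dict with "img" (384x512x3 uint8, blue, green, red), "fx", "fy", "cx", "cy" (pixels), "extrinsics" (4x4, takes a point from camera to world coordinates); the wrist camera has in their place "hand_eye" (4x4, takes a point from camera to tool coordinates, whose origin is the TCP and whose axes are the tool frame's). Camera axes: x right, y up, looking along -z (the intrinsics and any distortion apply to the point x, -y, -z); pixel columns grow to the right and rows downward; lengths in m; the calibration is good to about 2 mm. A picture is of the moment at which its call begins: read the wrist's pose just before it. There is no depth.
- env.sign_off(): hands the job in, once; it reports no verdict.
The state is a dict: "time_s": time; "qpos": joint angles; "joint_velocities": joint speeds; "effort": joint torques, N m; "tool_pos": TCP position; "tool_rot": TCP orientation; "force": force on the tool from outside, world axes, zero at the start; "wrist_torque": the same for the moment, N m; "grip_width": finger opening in m.
Only numpy, scipy, OpenCV 4.12 (cv2) and the standard library are available. Lean on these libraries where they do the work, as an engineer would, in place of code of your own. Each camera call takes 0.05 s, during which the arm holds its last target. There are 200 camera calls.

## Working session

There is one attempt and no reset: what is moved stays moved. The work goes in short steps, Python scripts to look and compute and a tool call to move; the robot and the scene stay as the last step left them, time stands still between calls to the robot, and variables do not carry over. Pictures are saved under pics/ and viewed, about 8 in all and at most 12, crops included, and the job is handed in when it is done.

Besides the shell and the picture viewer there is one more tool, called after "Emit:" as a command line: name --pt "numbers of a row" for each row, then --argument value for the rest. arm_command: Moves the arm, as the interface text tells. Its arguments: {"type":"object","properties":{"translation":{"type":"array","items":{"type":"array","items":{"type":"number"}}},"twist":{"type":"array","items":{"type":"number"}},"grip":{"type":"number"},"force":{"type":"number"}},"required":["translation","twist"]}

```bash
mkdir -p pics
cat > h.py <<'E'
import sys; sys.path.insert(0,'.')
import numpy as np, cv2
from cell import telemetry, optics, env
from scipy.spatial.transform import Rotation as R
def cam(n):
    o=telemetry.get_obs(); c=optics.read_camera(n)
    if n=='wrist':
        T=np.eye(4);T[:3,:3]=R.from_euler('xyz',o['tool_rot'],degrees=True).as_matrix();T[:3,3]=o['tool_pos'];c['E']=T@np.array(c['hand_eye'])
    else: c['E']=np.array(c['extrinsics'])
    return c
def pt(c,u,v,z):
    d=c['E'][:3,:3]@np.array([(u-c['cx'])/c['fx'],-(v-c['cy'])/c['fy'],-1]);o=c['E'][:3,3]
    return o+d*(z-o[2])/d[2]
def px(c,p):
    q=c['E'][:3,:3].T@(np.array(p)-c['E'][:3,3]);return c['cx']-c['fx']*q[0]/q[2],c['cy']+c['fy']*q[1]/q[2]
E
python3 - <<'E'
from h import *
print(telemetry.get_obs())
a=[]
for n in('scene','top'):
    c=cam(n);cv2.imwrite(f'pics/{n}0.png',c['img']);print(n,{k:v for k,v in c.items() if k not in('img','extrinsics')})
E
```

```text
{'time_s': 0.0, 'qpos': array([-39.64313539,  18.44091195,  -4.01616972,  83.17321149,
         1.29498514,  78.54018769,  -3.25968418]), 'joint_velocities': array([ 0.00749486, -0.01487392,  0.142576  , -0.01866163, -0.05457302,
        0.14361905,  0.02426559]), 'effort': array([ 3.08453027e-04, -4.91277981e+01, -4.03571595e-01, -3.12541974e+01,
       -6.38733362e-02,  4.35032230e-02,  1.70442522e-04]), 'tool_pos': array([0.49424354, 0.42133635, 0.22145541]), 'tool_rot': array([1.79994602e+02, 1.09069078e-01, 4.04537611e+01]), 'force': array([ 0.14555699, -0.01696968,  0.35138778]), 'wrist_torque': array([-0.0118978 , -0.04132839, -0.04919201]), 'grip_width': 0.0870492097761688}
scene {'fx': 486.8303379225041, 'fy': 486.8303379225041, 'cx': 248.11063740474728, 'cy': 187.17968512512198, 'E': array([[-0.81488568,  0.40254596, -0.41703486,  0.04460631],
       [-0.57948536, -0.55019808,  0.60123106,  0.735444  ],
       [ 0.01257136,  0.73160018,  0.68161803,  0.83071703],
       [ 0.        ,  0.        ,  0.        ,  1.        ]])}
top {'fx': 489.6755692488493, 'fy': 489.6755692488493, 'cx': 249.54839306728653, 'cy': 189.97982525712325, 'E': array([[-0.00760958,  0.9887997 , -0.14905452,  0.38794774],
       [-0.99956321, -0.01177823, -0.0271045 ,  0.08407494],
       [-0.02855652,  0.14878316,  0.98845743,  0.96725892],
       [ 0.        ,  0.        ,  0.        ,  1.        ]])}
```

View pics/scene0.png

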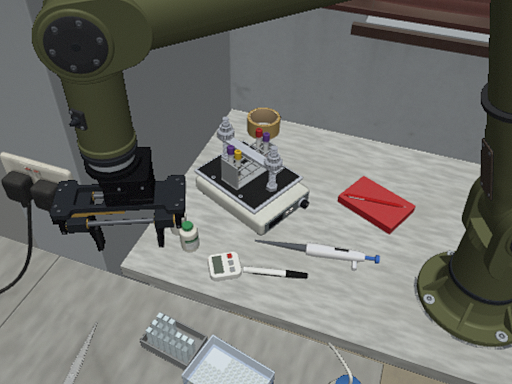

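View pics/top0.png

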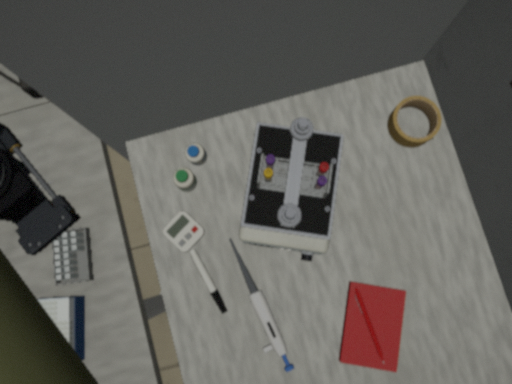

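The scene view shows the shaker with studs at about (226,130) and (273,160). In the top view they are at (301,129) far and (289,215) near, with the bottles, timer and pen to the left. Next I enlarge both views to see which stud is undone.

Run:
```python
from h import *
s=cv2.imread('pics/scene0.png')[105:205,205:305];t=cv2.imread('pics/top0.png')[105:255,230:350]
a=cv2.resize(s,(440,440),interpolation=cv2.INTER_CUBIC);b=cv2.resize(t,(352,440),interpolation=cv2.INTER_CUBIC)
cv2.imwrite('pics/crop1.png',np.hstack([a,b]))
c=cam('top')
for p in((289,215),(301,129)):print(pt(c,*p,0.074+0.067+0.03))
```

```text
[0.46604412 0.04194323 0.171     ]
[0.610058   0.01910175 0.171     ]
```

View pics/crop1.png

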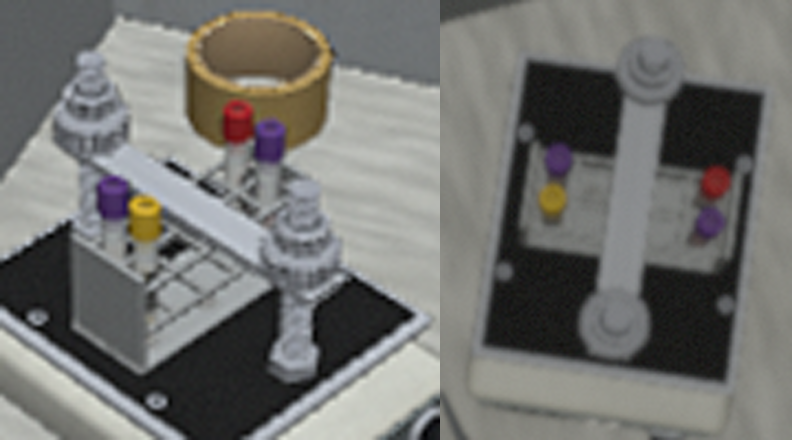

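The crop shows both nut stacks, but at this size I can't tell which stack has the gaps. I'll take the wrist camera closer.

Run:
```python
from h import *
c=cam('wrist');print(np.round(c['hand_eye'],3),c['fx'],c['cx'],c['cy'])
c=cam('scene')
for p in((0.466,0.042,.141),(.466,.042,.192),(.61,.019,.141),(.61,.019,.192)):print(px(c,p))
```

```text
[[ 1.     0.     0.001 -0.   ]
 [ 0.001 -0.958 -0.287 -0.078]
 [ 0.001  0.287 -0.958 -0.162]
 [ 0.     0.     0.     1.   ]] 273.9619603365512 253.42201568150458 192.78400446647953
(np.float64(270.9145432964779), np.float64(165.849627204499))
(np.float64(271.9892797711068), np.float64(147.4589679451991))
(np.float64(224.88267346636525), np.float64(136.98909437240772))
(np.float64(224.43314338512022), np.float64(118.92102531678032))
```

Emit:
arm_command --pt "-2 3 -2" --pt "-3 4 -1" --pt "-4 4 -1" --pt "-4 4 0" --pt "-4 4 0" --twist '[0,0,0,0,0]'

```text
time_s: 0.88
tool_pos: [0.4875, 0.1647, 0.2615]
tool_rot: [-179.9, 0.1, 41.0]
force: [0.0, -0.6, 0.1]
grip_width: 0.087
```

Emit:
arm_command --pt "-3 2.5 0" --pt "-3 2.5 1" --pt "-2.5 2 1" --pt "-0.5 0.3 1" --pt "0 0 0" --twist '[0,0,0,0,0]'

```text
time_s: 1.5
tool_pos: [0.4663, 0.0423, 0.2316]
tool_rot: [-180.0, -0.1, 40.5]
force: [-0.4, 0.7, -0.4]
grip_width: 0.0868
```

Run:
```python
from h import *
c=cam('wrist');cv2.imwrite('pics/w1.png',c['img']);o=telemetry.get_obs();print(o['tool_pos'],o['qpos'])
for z in(.141,.157,.171,.192):print(px(c,(.466,.042,z)),px(c,(.61,.019,z)))
```

```text
[0.46669467 0.04263955 0.23209393] [-18.87886874  -4.44024765   9.93319263 107.32341305   0.7340549
  76.96221763  31.40137599]
(np.float64(253.48082223236068), np.float64(195.44264398156156)) (np.float64(341.0378462439069), np.float64(293.5248160728903))
(np.float64(253.48313337043754), np.float64(200.64508427205334)) (np.float64(345.8210257987717), np.float64(303.494779083273))
(np.float64(253.4854023595826), np.float64(205.75264606815625)) (np.float64(350.45632429124703), np.float64(313.1565017892624))
(np.float64(253.48933557451403), np.float64(214.60642942069484)) (np.float64(358.35246975079787), np.float64(329.6150681577892))
```

View pics/w1.png

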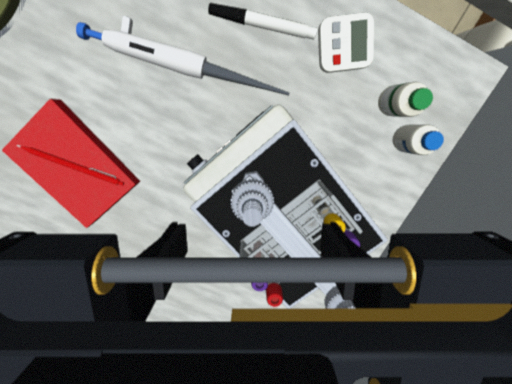

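The near stack shows at about (252,198), with its stud tip close to the predicted (253,214). I enlarge it with circles drawn from the model geometry.

Run:
```python
from h import *
c=cam('wrist');k=8;I=cv2.resize(c['img'][165:235,215:295],None,fx=k,fy=k,interpolation=cv2.INTER_CUBIC)
for z,r,col in((.157,.02,(0,255,0)),(.171,.014,(0,0,255)),(.192,.008,(255,0,0))):
    for a in np.linspace(0,2*np.pi,40):
        u,v=px(c,(.466+r*np.cos(a),.042+r*np.sin(a),z));cv2.circle(I,(int((u+.5-215)*k),int((v+.5-165)*k)),1,col,-1)
cv2.imwrite('pics/w1c.png',I)
```

```text
(no output)
```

View pics/w1c.png

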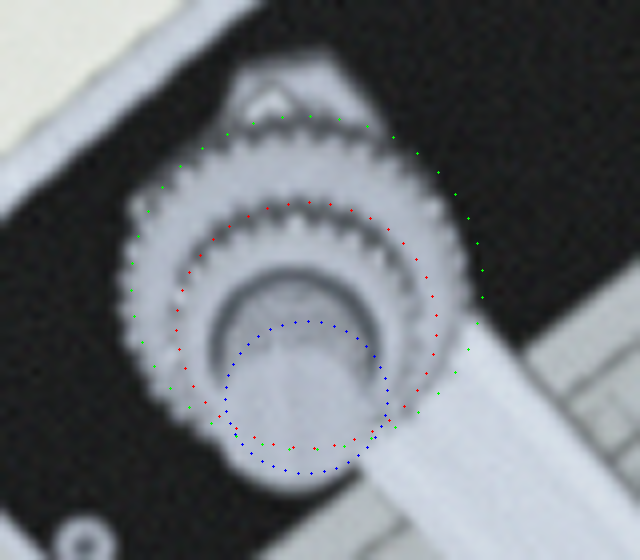

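My model circles sit about 1.4 px too far right and 1.8 px too high. That puts the stud at about (0.466, 0.040). The gaps can't be resolved, so I'll find out by gently feeling the small nut which stack is loose. First I wind the wrist back and descend.

Emit:
arm_command --pt "-0.2 0.13 0" --pt "0 0 0" --pt "0 0 0" --pt "0 0 0" --pt "0 0 0" --pt "0 0 0" --pt "0 0 0" --pt "0 0 0" --pt "0 0 0" --pt "0 0 0" --twist '[0,-10.7,-10.7,-10.7,-10.7,-10.7,-10.7,-10.7,-10.7,-10.7]' --grip 65 --force 15

```text
time_s: 2.85
tool_pos: [0.4693, 0.0505, 0.2353]
tool_rot: [179.7, 0.2, 137.7]
force: [0.4, -0.6, 0.1]
grip_width: 0.0563
```

```bash
cat > s.py <<'E'
from h import *
o=telemetry.get_obs();y=np.radians(o['tool_rot'][2])
for k in('time_s','tool_pos','tool_rot','qpos','force','wrist_torque','grip_width'):print(k,np.round(o[k],4))
t=np.array([float(a) for a in sys.argv[1:3]]) if len(sys.argv)>2 else np.array([.466,.0403])
d=t-o['tool_pos'][:2];print('tool shift mm',1000*(d[0]*np.cos(y)+d[1]*np.sin(y)),1000*(d[0]*np.sin(y)-d[1]*np.cos(y)))
E
python3 s.py
```

```text
time_s 2.85
tool_pos [0.4693 0.0505 0.2353]
tool_rot [179.6665   0.1859 137.7193]
qpos [-23.1495  -4.508   13.1464 106.9606   0.9928  77.0539 127.4616]
force [ 0.4022 -0.5811  0.1205]
wrist_torque [ 0.1207  0.0808 -0.0042]
grip_width 0.0563
tool shift mm -4.386953565860129 -9.794739188214015
```

Emit:
arm_command --pt "-0.44 -0.98 0" --pt "0 0 2" --pt "0 0 2" --pt "0 0 0" --twist '[0,0,0,0]'

```text
time_s: 3.35
tool_pos: [0.4667, 0.0399, 0.1956]
tool_rot: [179.6, 0.3, 137.2]
force: [0.3, -0.2, -0.3]
grip_width: 0.0564
```

```bash
python3 s.py
python3 - <<'E'
from h import *
c=cam('wrist');k=5;I=cv2.resize(c['img'][150:260,190:320],None,fx=k,fy=k,interpolation=cv2.INTER_CUBIC)
for z,r,col in((.157,.02,(0,255,0)),(.171,.014,(0,0,255)),(.192,.008,(255,0,0))):
    for a in np.linspace(0,2*np.pi,40):
        u,v=px(c,(.466+r*np.cos(a),.0403+r*np.sin(a),z));cv2.circle(I,(int((u+.5-190)*k),int((v+.5-150)*k)),1,col,-1)
cv2.imwrite('pics/w2c.png',I)
E
```

```text
time_s 3.35
tool_pos [0.4667 0.0399 0.1956]
tool_rot [179.6021   0.2733 137.16  ]
qpos [-22.5025  -3.7356  13.8748 110.8403   0.9041  72.307  128.2374]
force [ 0.2727 -0.1694 -0.3499]
wrist_torque [ 0.1364  0.0664 -0.0418]
grip_width 0.0564
tool shift mm 0.769419764098632 -0.15598119262990165
```

View pics/w2c.png

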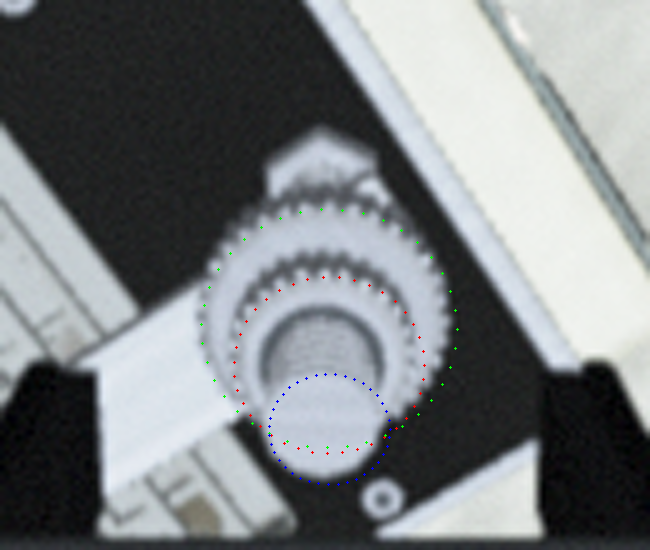

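Finger mid-column (about 319) and stack mid-column (about 325) agree to roughly 1 mm. Descending to feel the small nut.

Emit:
arm_command --pt "0 0 1.5" --pt "0 0 1.4" --pt "0 0 0.4" --pt "0 0 0" --twist '[0,0,0,0]'

```text
time_s: 3.9
tool_pos: [0.4686, 0.0401, 0.1629]
tool_rot: [179.4, 0.4, 137.1]
force: [-0.0, -0.6, 0.5]
grip_width: 0.0569
```

Emit:
arm_command --pt "0 0 0" --pt "0 0 0" --pt "0 0 0" --pt "0 0 0" --pt "0 0 0" --pt "0 0 0" --twist '[0,0,0,0,0,0]' --grip 10 --force 12

```text
time_s: 4.65
tool_pos: [0.4679, 0.0415, 0.1636]
tool_rot: [179.4, 0.3, 137.1]
force: [-1.2, 0.4, 0.5]
grip_width: 0.0274
```

```bash
python3 s.py
```

```text
time_s 4.65
tool_pos [0.4679 0.0415 0.1636]
tool_rot [179.3846   0.2849 137.1086]
qpos [-22.4393  -2.2529  13.998  113.2655   0.4121  68.2625 128.5111]
force [-1.1601  0.4082  0.4769]
wrist_torque [ 0.3033  0.3133 -0.0035]
grip_width 0.0274
tool shift mm 0.5918519966771956 -2.1710563166358794
```

Emit:
arm_command --pt "0 -0.1 0" --pt "0 0 0" --pt "0 0 0" --twist '[6,6,0]'

```text
time_s: 5.03
tool_pos: [0.467, 0.0404, 0.1638]
tool_rot: [179.4, 0.2, 124.9]
force: [-1.5, 0.8, 0.4]
grip_width: 0.027
```

```bash
python3 s.py
```

```text
time_s 5.025
tool_pos [0.467  0.0404 0.1638]
tool_rot [179.394    0.1848 124.9208]
qpos [-22.1452  -2.3522  13.7692 113.3456   0.4889  68.315  116.3596]
force [-1.5214  0.8298  0.4474]
wrist_torque [0.2806 0.3233 0.1383]
grip_width 0.027
tool shift mm 0.5288435535750713 -0.8655914115714544
```

Emit:
arm_command --pt "0 0 0" --pt "0 0 0" --twist '[5,0]'

```text
time_s: 5.28
tool_pos: [0.467, 0.0403, 0.1638]
tool_rot: [179.4, 0.1, 120.1]
force: [-1.4, 1.2, 0.5]
grip_width: 0.0273
```

```bash
cat > tq.py <<'E'
from h import *
a=[]
for i in range(5):
    c=optics.read_camera('wrist');o=telemetry.get_obs();a.append(np.r_[o['wrist_torque'],o['force']])
print('torque/force mean',np.round(np.mean(a,0),3),'tz',np.round([x[2] for x in a],3))
cv2.imwrite('pics/last.png',c['img'])
E
python3 tq.py; python3 s.py|head -6
```

```text
torque/force mean [ 0.235  0.415  0.193 -1.515  0.56   1.159] tz [0.16  0.199 0.243 0.172 0.193]
time_s 5.525
tool_pos [0.467  0.0403 0.1638]
tool_rot [1.793879e+02 1.447000e-01 1.200231e+02]
qpos [-22.0485  -2.3506  13.6669 113.3371   0.4994  68.3255 111.4522]
force [-1.6089  0.5735  1.3637]
wrist_torque [0.2513 0.338  0.1931]
```

About 0.19 N m of resistance with no free turning means the near pair is the locked one, so I release it and move to the far stud, at about (0.615, 0.017).

Emit:
arm_command --pt "0 0 0" --pt "0 0 0" --pt "0 0 0" --pt "0 0 -2.5" --pt "0 0 -2.5" --pt "-3 4 0" --pt "-3 4 0" --pt "-3 3.4 0" --pt "0 0 0" --twist '[0,0,0,0,0,-10,-10,-5,0]' --grip 65

```text
time_s: 6.65
tool_pos: [0.6167, 0.0435, 0.218]
tool_rot: [179.3, 0.7, 145.8]
force: [-0.3, -0.8, -0.7]
grip_width: 0.0563
```

```bash
python3 s.py .6147 .0168
```

```text
time_s 6.65
tool_pos [0.6167 0.0435 0.218 ]
tool_rot [179.3373   0.689  145.8464]
qpos [-20.0622  13.9513  16.2365  89.8655  -4.0805  75.7998 142.5074]
force [-0.3335 -0.7674 -0.7249]
wrist_torque [ 0.0911  0.2011 -0.0735]
grip_width 0.0563
tool shift mm -13.324321627718877 -23.256891459476527
```

Emit:
arm_command --pt "-1.33 -2.33 0" --pt "0 0 1" --pt "0 0 0" --twist '[0,0,0]'

```text
time_s: 7.02
tool_pos: [0.6131, 0.0169, 0.2066]
tool_rot: [179.4, 0.6, 145.8]
force: [0.5, 0.3, 0.6]
grip_width: 0.0565
```

```bash
python3 s.py .6147 .0168
python3 - <<'E'
from h import *
c=cam('wrist');k=5;I=cv2.resize(c['img'][150:260,190:320],None,fx=k,fy=k,interpolation=cv2.INTER_CUBIC)
for z,r,col in((.157,.02,(0,255,0)),(.171,.014,(0,0,255)),(.192,.008,(255,0,0))):
    for a in np.linspace(0,2*np.pi,40):
        u,v=px(c,(.6147+r*np.cos(a),.0168+r*np.sin(a),z));cv2.circle(I,(int((u+.5-190)*k),int((v+.5-150)*k)),1,col,-1)
cv2.imwrite('pics/w3c.png',I)
E
```

```text
time_s 7.025
tool_pos [0.6131 0.0169 0.2066]
tool_rot [179.4057   0.5691 145.7928]
qpos [-18.3517  13.834   17.0466  91.3749  -4.3209  74.607  145.1148]
force [0.5282 0.3114 0.6322]
wrist_torque [ 0.0871  0.0914 -0.0088]
grip_width 0.0565
tool shift mm -1.3640547589287684 0.8427473435835743
```

View pics/w3c.png

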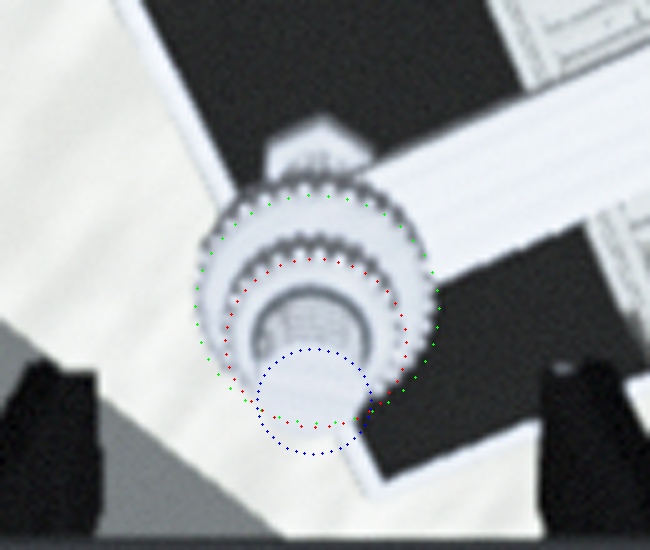

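The stack at about column 319 is centred between the fingers (320). It sits about 14 crop-px above the model, so the stud is at about (0.6133, 0.0153). Descending to the large nut, with tips at about z = 0.146.

Emit:
arm_command --pt "0 -0.12 0" --pt "0 0 2" --pt "0 0 2" --pt "0 0 1.5" --pt "0 0 0.4" --pt "0 0 0" --twist '[0,0,0,0,0,0]'

```text
time_s: 7.82
tool_pos: [0.6146, 0.0186, 0.1497]
tool_rot: [179.1, 0.8, 146.0]
force: [0.1, 0.3, 0.5]
grip_width: 0.0565
```

```bash
python3 s.py .6133 .0153
```

```text
time_s 7.825
tool_pos [0.6146 0.0186 0.1497]
tool_rot [179.1372   0.8033 145.9733]
qpos [-18.1451  15.9493  16.7193  95.517   -5.129   68.0942 145.7679]
force [0.1156 0.2509 0.5473]
wrist_torque [0.1387 0.0677 0.0258]
grip_width 0.0565
tool shift mm -0.820521812797145 -3.4583568589716744
```

Emit:
arm_command --pt "-0.05 -0.35 0.3" --pt "0 0 0.1" --twist '[0,0]'

```text
time_s: 8.07
tool_pos: [0.6138, 0.0151, 0.1467]
tool_rot: [179.1, 0.9, 146.0]
force: [0.1, 0.5, 0.4]
grip_width: 0.0565
```

Emit:
arm_command --pt "0 0 0" --pt "0 0 0" --pt "0 0 0" --pt "0 0 0" --pt "0 0 0" --twist '[0,0,0,0,0]' --grip 25 --force 30

```text
time_s: 8.7
tool_pos: [0.614, 0.0152, 0.1473]
tool_rot: [179.0, 0.9, 146.0]
force: [0.0, -0.8, 0.6]
grip_width: 0.0388
```

```bash
python3 s.py .6133 .0153;python3 tq.py
```

```text
time_s 8.7
tool_pos [0.614  0.0152 0.1473]
tool_rot [179.0264   0.9272 145.9567]
qpos [-17.9186  15.8644  16.8077  95.9172  -5.1712  67.6206 146.1135]
force [ 0.0288 -0.8448  0.5896]
wrist_torque [0.1268 0.1315 0.0262]
grip_width 0.0388
tool shift mm 0.6868088707218218 -0.2925732729560478
torque/force mean [ 0.117  0.139  0.007  0.182 -0.016 -0.224] tz [ 0.03   0.023 -0.012 -0.021  0.014]
```

Emit:
arm_command --pt "0 0 0.01" --pt "0 0 0.01" --twist '[10,10]'

```text
time_s: 9.2
tool_pos: [0.6138, 0.0154, 0.1471]
tool_rot: [178.8, 0.5, 125.4]
force: [-0.7, 0.6, -0.2]
grip_width: 0.0392
```

```bash
python3 s.py .6133 .0153;python3 tq.py
```

```text
time_s 9.2
tool_pos [0.6138 0.0154 0.1471]
tool_rot [178.7853   0.4958 125.438 ]
qpos [-20.1197  16.0112  19.4265  96.0185  -5.982   67.659  126.2095]
force [-0.7441  0.5732 -0.1828]
wrist_torque [0.0165 0.1219 0.1413]
grip_width 0.0392
tool shift mm 0.17094026672415552 -0.43253210173935785
torque/force mean [ 0.059  0.171 -0.093 -1.033  0.602  0.512] tz [-0.142 -0.084 -0.069 -0.109 -0.058]
```

Emit:
arm_command --pt "0 0 0.01" --pt "0 0 0.01" --twist '[10,10]'

```text
time_s: 9.7
tool_pos: [0.6136, 0.0158, 0.1469]
tool_rot: [178.7, 0.0, 105.7]
force: [-1.3, -0.0, -0.1]
grip_width: 0.0392
```

```bash
python3 s.py .6133 .0153|grep -v time
```

```text
tool_pos [0.6136 0.0158 0.1469]
tool_rot [1.787063e+02 3.570000e-02 1.057013e+02]
qpos [-22.2809  16.1886  21.9978  96.1169  -6.7957  67.6914 107.0796]
force [-1.3323 -0.0279 -0.1033]
wrist_torque [-0.1417  0.1797  0.1134]
grip_width 0.0392
tool shift mm -0.3922186298603275 -0.3827657845038994
```

Emit:
arm_command --pt "0 0 0.01" --pt "0 0 0.01" --twist '[10,10]'

```text
time_s: 9.95
tool_pos: [0.6135, 0.0162, 0.1467]
tool_rot: [178.8, -0.4, 85.4]
force: [-0.7, 1.9, 1.0]
grip_width: 0.0392
```

```bash
python3 s.py .6133 .0153|grep -v time
```

```text
tool_pos [0.6135 0.0162 0.1467]
tool_rot [178.7838  -0.3911  85.4411]
qpos [-24.5829  16.4221  24.722   96.2058  -7.6381  67.7293  87.4396]
force [-0.6766  1.8662  1.0429]
wrist_torque [-0.2922  0.1936  0.104 ]
grip_width 0.0392
tool shift mm -0.9281372634170363 -0.13800468421379847
```

Emit:
arm_command --pt "0 0 0.01" --pt "0 0 0.01" --twist '[8,8]'

```text
time_s: 10.2
tool_pos: [0.6135, 0.0165, 0.1465]
tool_rot: [178.9, -0.7, 69.3]
force: [0.2, 0.6, 0.4]
grip_width: 0.0389
```

```bash
python3 s.py .6133 .0153|grep torque
```

```text
wrist_torque [-0.3636  0.2865  0.1262]
```

Emit:
arm_command --pt "0 0 0.01" --pt "0 0 0.01" --twist '[8,8]'

```text
time_s: 10.45
tool_pos: [0.6137, 0.0169, 0.1463]
tool_rot: [179.1, -0.9, 53.2]
force: [1.0, 2.0, 0.6]
grip_width: 0.0391
```

```bash
python3 s.py .6133 .0153|grep -v time
```

```text
tool_pos [0.6137 0.0169 0.1463]
tool_rot [179.1183  -0.8717  53.2087]
qpos [-28.3854  16.9279  29.2188  96.315   -9.0058  67.8168  56.2132]
force [1.0025 2.0247 0.5755]
wrist_torque [-0.4951  0.3459  0.1838]
grip_width 0.0391
tool shift mm -1.48450395403636 0.6474069091532834
```

Emit:
arm_command --pt "0 0 0.01" --twist '[8]'

```text
time_s: 10.58
tool_pos: [0.6137, 0.017, 0.1462]
tool_rot: [179.2, -1.0, 45.2]
force: [1.6, 1.2, 0.2]
grip_width: 0.0393
```

```bash
python3 s.py .6133 .0153|grep torque
```

```text
wrist_torque [-0.4079  0.3743  0.205 ]
```

Emit:
arm_command --pt "0 0 0.01" --twist '[8]'

```text
time_s: 10.7
tool_pos: [0.6139, 0.0171, 0.1462]
tool_rot: [179.3, -1.0, 37.1]
force: [2.0, 0.6, 0.4]
grip_width: 0.0388
```

```bash
python3 s.py .6133 .0153|grep torque
```

```text
wrist_torque [-0.3681  0.4574  0.2248]
```

Emit:
arm_command --pt "0 0 0.01" --twist '[8]'

```text
time_s: 10.82
tool_pos: [0.614, 0.0172, 0.1461]
tool_rot: [179.5, -1.1, 29.1]
force: [2.1, 0.4, -0.5]
grip_width: 0.0386
```

```bash
python3 s.py .6133 .0153|grep torque
```

```text
wrist_torque [-0.3973  0.4643  0.2644]
```

Emit:
arm_command --pt "0 0 0.01" --twist '[8]'

```text
time_s: 10.95
tool_pos: [0.6141, 0.0174, 0.146]
tool_rot: [179.6, -1.1, 21.0]
force: [2.4, 0.1, -0.6]
grip_width: 0.0387
```

```bash
python3 s.py .6133 .0153|grep torque
```

```text
wrist_torque [-0.3621  0.3647  0.2633]
```

Emit:
arm_command --pt "0 0 0.01" --twist '[8]'

```text
time_s: 11.08
tool_pos: [0.6143, 0.0174, 0.1459]
tool_rot: [179.7, -1.2, 13.0]
force: [2.3, -0.0, 0.6]
grip_width: 0.0389
```

```bash
python3 s.py .6133 .0153
```

```text
time_s 11.075
tool_pos [0.6143 0.0174 0.1459]
tool_rot [179.7149  -1.1925  12.9862]
qpos [-33.3301  17.8508  35.2189  96.4044 -10.9931  67.9811  17.4968]
force [ 2.3287 -0.0036  0.5905]
wrist_torque [-0.2545  0.4802  0.3607]
grip_width 0.0389
tool shift mm -1.490008772500222 1.855214380578614
```

Torque has climbed to about 0.3 N m, which is snug. Releasing, lifting clear and winding the wrist back.

Emit:
arm_command --pt "0 0 0" --pt "0 0 0" --pt "0 0 0" --pt "0 0 -3" --pt "0 0 -3" --pt "0 0 0" --twist '[0,0,0,0,0,0]' --grip 65

```text
time_s: 11.82
tool_pos: [0.613, 0.0169, 0.207]
tool_rot: [179.7, -1.2, 13.6]
force: [0.3, -0.3, -0.2]
grip_width: 0.0564
```

Emit:
arm_command --pt "0 0 0" --pt "0 0 0" --pt "0 0 0" --pt "0 0 0" --pt "0 0 0" --pt "0 0 0" --pt "0 0 0" --pt "0 0 0" --pt "0 0 0" --pt "0 0 0" --twist '[-10.5,-10.5,-10.5,-10.5,-10.5,-10.5,-10.5,-10.5,-10.5,-10.5]'

```text
time_s: 13.08
tool_pos: [0.6072, 0.0165, 0.1943]
tool_rot: [179.7, 0.2, 121.2]
force: [0.1, 0.7, 0.4]
grip_width: 0.0564
```

```bash
python3 s.py .6135 .016
```

```text
time_s 13.075
tool_pos [0.6072 0.0165 0.1943]
tool_rot [179.7436   0.2458 121.2237]
qpos [-22.9688  14.1652  22.3356  92.8944  -5.4722  73.6892 121.4852]
force [0.1123 0.6506 0.3683]
wrist_torque [0.0817 0.0867 0.0447]
grip_width 0.0564
tool shift mm -3.646233136494209 5.105131514616155
```

Emit:
arm_command --pt "-0.36 0.5 -0.6" --pt "0 0 0" --pt "0 0 0" --pt "0 0 0" --twist '[0,-10,-10,0]'

```text
time_s: 13.58
tool_pos: [0.6136, 0.0156, 0.1983]
tool_rot: [180.0, 0.2, 141.1]
force: [0.3, -0.2, 0.4]
grip_width: 0.0565
```

```bash
python3 s.py .6135 .0158
python3 - <<'E'
from h import *
c=cam('wrist');k=5;I=cv2.resize(c['img'][150:260,190:320],None,fx=k,fy=k,interpolation=cv2.INTER_CUBIC)
for z,r,col in((.157,.02,(0,255,0)),(.171,.014,(0,0,255)),(.192,.008,(255,0,0))):
    for a in np.linspace(0,2*np.pi,40):
        u,v=px(c,(.6135+r*np.cos(a),.0158+r*np.sin(a),z));cv2.circle(I,(int((u+.5-190)*k),int((v+.5-150)*k)),1,col,-1)
cv2.imwrite('pics/w4c.png',I)
E
```

```text
time_s 13.575
tool_pos [0.6136 0.0156 0.1983]
tool_rot [179.9546   0.1971 141.1024]
qpos [-20.7152  14.8103  20.0203  91.444   -5.1148  74.4831 141.1489]
force [ 0.2502 -0.2371  0.4263]
wrist_torque [0.1093 0.0541 0.0083]
grip_width 0.0565
tool shift mm 0.1916728042345162 0.08197680473961937
```

View pics/w4c.png

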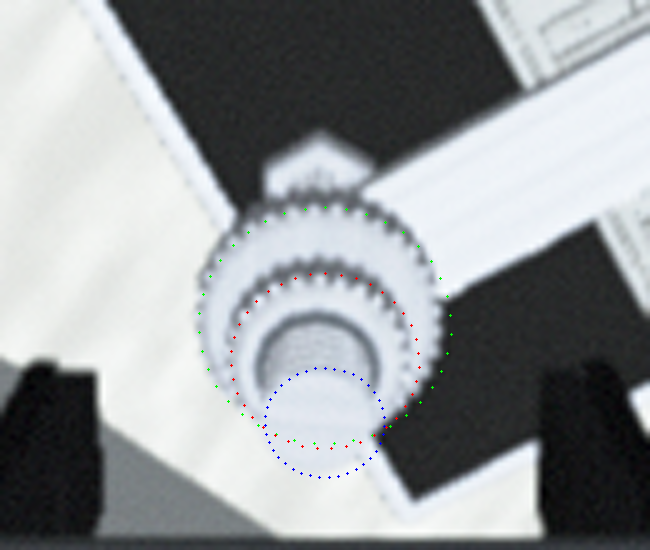

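Centred (stack column 320, fingers 319). Descending to the small nut.

Emit:
arm_command --pt "0 0 1.5" --pt "0 0 1.5" --pt "0 0 0.4" --pt "0 -0.2 0" --twist '[0,0,0,0]'

```text
time_s: 14.12
tool_pos: [0.6116, 0.0142, 0.1603]
tool_rot: [-179.9, 0.1, 140.7]
force: [0.8, 0.1, 0.6]
grip_width: 0.0566
```

```bash
python3 s.py .6135 .0155
```

```text
time_s 14.125
tool_pos [0.6116 0.0142 0.1603]
tool_rot [-1.799304e+02  9.160000e-02  1.406708e+02]
qpos [-20.5181  16.1548  19.9348  94.3083  -5.6557  70.5223 141.2479]
force [0.7961 0.097  0.617 ]
wrist_torque [0.1803 0.086  0.0028]
grip_width 0.0566
tool shift mm -0.666949118989502 2.252048521981076
```

Emit:
arm_command --pt "0 0.22 -0.12" --pt "0 0 0" --twist '[0,0]'

```text
time_s: 14.38
tool_pos: [0.6134, 0.0158, 0.1622]
tool_rot: [-180.0, 0.1, 140.6]
force: [-0.7, -0.8, -0.4]
grip_width: 0.0563
```

Emit:
arm_command --pt "0 0 0" --pt "0 0 0" --pt "0 0 0" --pt "0 0 0" --pt "0 0 0" --pt "0 0 0" --twist '[0,0,0,0,0,0]' --grip 12 --force 25

```text
time_s: 15.12
tool_pos: [0.6142, 0.0155, 0.1631]
tool_rot: [179.9, 0.2, 140.6]
force: [0.2, -0.8, -0.1]
grip_width: 0.0269
```

Emit:
arm_command --pt "0 0 0.01" --pt "0 0 0.01" --twist '[8,8]'

```text
time_s: 15.38
tool_pos: [0.614, 0.0157, 0.1629]
tool_rot: [179.9, 0.2, 124.2]
force: [0.2, -0.2, -0.7]
grip_width: 0.0271
```

```bash
python3 s.py .6135 .0155
```

```text
time_s 15.375
tool_pos [0.614  0.0157 0.1629]
tool_rot [179.8865   0.1839 124.1683]
qpos [-22.3489  16.359   22.0531  93.9894  -6.3355  70.7042 125.1414]
force [ 0.2311 -0.1752 -0.6595]
wrist_torque [0.1213 0.0123 0.0748]
grip_width 0.0271
tool shift mm 0.11151024345970752 -0.5700096733397663
```

The large nut sank about 1.5 mm, so the small nut still has at least 140° of free travel. I can take larger steps.

Emit:
arm_command --pt "0 0 0.01" --pt "0 0 0.01" --pt "0 0 0.01" --pt "0 0 0.01" --twist '[10,10,10,10]'

```text
time_s: 15.88
tool_pos: [0.6139, 0.0163, 0.1625]
tool_rot: [179.8, 0.0, 82.9]
force: [0.1, 0.6, -1.0]
grip_width: 0.0268
```

```bash
python3 s.py .6135 .0155|grep torque
```

```text
wrist_torque [ 0.0874 -0.1148  0.0669]
```

Emit:
arm_command --pt "0 0 0.01" --pt "0 0 0.01" --pt "0 0 0.01" --pt "0 0 0.01" --pt "0 0 0.01" --twist '[10,10,10,10,10]'

```text
time_s: 16.5
tool_pos: [0.6143, 0.0169, 0.1619]
tool_rot: [179.8, -0.2, 31.3]
force: [0.7, -0.3, -0.7]
grip_width: 0.0271
```

```bash
python3 s.py .6135 .0155
```

```text
time_s 16.5
tool_pos [0.6143 0.0169 0.1619]
tool_rot [ 1.798109e+02 -1.568000e-01  3.132070e+01]
qpos [-32.9639  17.8615  35.1137  94.4254 -10.6801  70.8821  35.6429]
force [ 0.7446 -0.3118 -0.7446]
wrist_torque [-0.0988 -0.1344  0.1084]
grip_width 0.0271
tool shift mm -1.392616387647323 0.7984119777908183
```

Emit:
arm_command --pt "0 0 0.01" --pt "0 0 0.01" --twist '[10,10]'

```text
time_s: 16.75
tool_pos: [0.6145, 0.017, 0.1617]
tool_rot: [179.9, -0.2, 10.7]
force: [1.3, 0.3, -2.1]
grip_width: 0.0271
```

```bash
python3 s.py .6135 .0155|grep torque
```

```text
wrist_torque [-0.1433 -0.069   0.0262]
```

Emit:
arm_command --pt "0 0 0.01" --pt "0 0 0.01" --twist '[10,10]'

```text
time_s: 17.0
tool_pos: [0.6148, 0.017, 0.1614]
tool_rot: [179.9, -0.3, -10.0]
force: [0.8, -0.1, -1.1]
grip_width: 0.0269
```

```bash
python3 s.py .6135 .0155
```

```text
time_s 17.0
tool_pos [0.6148 0.017  0.1614]
tool_rot [179.9336  -0.3217  -9.9576]
qpos [-38.0874  19.0797  41.711   94.6103 -13.1763  71.0689  -3.6614]
force [ 0.8213 -0.0816 -1.0647]
wrist_torque [-0.0904 -0.0924  0.0329]
grip_width 0.0269
tool shift mm -1.0466723163066132 1.7045065310550866
```

Emit:
arm_command --pt "0 0.05 0" --pt "0 0.05 0" --twist '[10,10]'

```text
time_s: 17.25
tool_pos: [0.6151, 0.0169, 0.1613]
tool_rot: [-179.9, -0.4, -30.6]
force: [3.1, 0.4, -2.2]
grip_width: 0.0271
```

```bash
python3 s.py .6135 .0155|grep torque
```

```text
wrist_torque [-0.0189 -0.2651  0.0571]
```

Emit:
arm_command --pt "0 0.03 0" --pt "0 0.03 0" --twist '[10,10]'

```text
time_s: 17.5
tool_pos: [0.6153, 0.0167, 0.161]
tool_rot: [-179.7, -0.4, -51.2]
force: [0.9, -0.4, -2.1]
grip_width: 0.0266
```

```bash
python3 s.py .6135 .0155
```

```text
time_s 17.5
tool_pos [0.6153 0.0167 0.161 ]
tool_rot [-179.7016   -0.356   -51.2033]
qpos [-43.4576  20.815   49.008   94.8732 -16.376   71.3768 -42.3411]
force [ 0.8805 -0.4169 -2.1163]
wrist_torque [-0.0865 -0.2273  0.0124]
grip_width 0.0266
tool shift mm -0.18914605380427327 2.1981676098419647
```

No contact yet and joint 3 is drifting toward its limit, so I regrasp: open, lift, rewind.

Emit:
arm_command --pt "0 0 0" --pt "0 0 0" --pt "0 0 0" --pt "0 0 -2.5" --pt "0 0 -2.5" --twist '[0,0,0,0,0]' --grip 65

```text
time_s: 18.12
tool_pos: [0.6129, 0.0174, 0.21]
tool_rot: [-180.0, -0.2, -50.7]
force: [-0.8, 0.7, 0.7]
grip_width: 0.056
```

Emit:
arm_command --pt "0 0 0" --pt "0 0 0" --pt "0 0 0" --pt "0 0 0" --pt "0 0 0" --pt "0 0 0" --pt "0 0 0" --pt "0 0 0" --pt "0 0 0" --pt "0 0 0" --twist '[-10.5,-10.5,-10.5,-10.5,-10.5,-10.5,-10.5,-10.5,-10.5,-10.5]'

```text
time_s: 19.38
tool_pos: [0.6137, 0.0167, 0.2137]
tool_rot: [179.7, -0.2, 57.0]
force: [0.6, 0.0, -0.2]
grip_width: 0.0566
```

```bash
python3 s.py .6137 .016
```

```text
time_s 19.375
tool_pos [0.6137 0.0167 0.2137]
tool_rot [179.6966  -0.2439  56.9545]
qpos [-31.593   15.2663  33.2724  90.815   -8.6036  76.0916  59.7221]
force [ 0.5828  0.0284 -0.2117]
wrist_torque [-0.0182  0.0704  0.0719]
grip_width 0.0566
tool shift mm -0.5767860051587136 0.3555999476375626
```

Emit:
arm_command --pt "0 0 0" --pt "0 0 0" --pt "0 0 0" --pt "0 0 0" --pt "0 0 0" --pt "0 0 0" --pt "0 0 0" --pt "0 0 0" --twist '[-10.5,-10.5,-10.5,-10.5,-10.5,-10.5,-10,0]'

```text
time_s: 20.38
tool_pos: [0.6131, 0.0156, 0.2145]
tool_rot: [179.6, 0.2, 131.8]
force: [-0.4, 0.0, 0.4]
grip_width: 0.0562
```

```bash
python3 s.py .6137 .016
```

```text
time_s 20.375
tool_pos [0.6131 0.0156 0.2145]
tool_rot [179.6439   0.1868 131.7703]
qpos [-23.8606  14.2809  23.8813  90.5794  -6.0038  75.9994 132.5508]
force [-0.3572  0.0166  0.3736]
wrist_torque [0.1132 0.0539 0.0553]
grip_width 0.0562
tool shift mm -0.08346664777488368 0.7327448241177479
```

Emit:
arm_command --pt "0 0 2" --pt "0 0 2" --pt "0 0 1" --pt "0 0 0" --twist '[0,0,0,0]'

```text
time_s: 20.88
tool_pos: [0.6123, 0.0155, 0.1597]
tool_rot: [179.8, 0.1, 131.4]
force: [0.3, 0.6, 0.6]
grip_width: 0.0568
```

```bash
python3 s.py .6137 .016
```

```text
time_s 20.875
tool_pos [0.6123 0.0155 0.1597]
tool_rot [1.797635e+02 1.035000e-01 1.313545e+02]
qpos [-23.6059  16.362   23.6526  94.5627  -6.9756  70.2718 132.88  ]
force [0.3418 0.556  0.563 ]
wrist_torque [ 0.0989  0.0691 -0.0075]
grip_width 0.0568
tool shift mm -0.5577349294471214 1.425166733291985
```

Emit:
arm_command --pt "0 0.12 -0.15" --pt "0 0 0" --twist '[0,0]'

```text
time_s: 21.12
tool_pos: [0.6137, 0.0164, 0.162]
tool_rot: [179.7, 0.1, 131.3]
force: [-0.5, -0.0, 0.6]
grip_width: 0.0568
```

Emit:
arm_command --pt "0 0 0" --pt "0 0 0" --pt "0 0 0" --pt "0 0 0" --pt "0 0 0" --pt "0 0 0" --twist '[0,0,0,0,0,0]' --grip 12 --force 25

```text
time_s: 21.88
tool_pos: [0.6147, 0.0162, 0.1633]
tool_rot: [179.6, 0.2, 131.3]
force: [-0.2, 0.2, 0.7]
grip_width: 0.0266
```

Emit:
arm_command --pt "0 0 0.01" --pt "0 0 0.01" --twist '[10,10]'

```text
time_s: 22.12
tool_pos: [0.6147, 0.0162, 0.1631]
tool_rot: [179.5, 0.1, 110.7]
force: [0.4, 0.9, -0.1]
grip_width: 0.027
```

```bash
python3 s.py .6137 .016
```

```text
time_s 22.125
tool_pos [0.6147 0.0162 0.1631]
tool_rot [1.795221e+02 7.340000e-02 1.107415e+02]
qpos [-25.8836  16.583   26.4109  94.2699  -7.8432  70.4889 112.885 ]
force [ 0.4145  0.8858 -0.0735]
wrist_torque [ 0.0337 -0.0149  0.0553]
grip_width 0.027
tool shift mm 0.13830474657576705 -1.039100958289448
```

Emit:
arm_command --pt "0 0 0.01" --pt "0 0 0.01" --twist '[10,10]'

```text
time_s: 22.38
tool_pos: [0.6147, 0.0162, 0.1629]
tool_rot: [179.5, -0.1, 90.1]
force: [-0.1, 0.3, 0.1]
grip_width: 0.0269
```

```bash
python3 s.py .6135 .0155|grep torque
```

```text
wrist_torque [-0.048  -0.061   0.0926]
```

Emit:
arm_command --pt "0 0 0.01" --pt "0 0 0.01" --twist '[10,10]'

```text
time_s: 22.62
tool_pos: [0.6147, 0.0162, 0.1627]
tool_rot: [179.6, -0.2, 69.5]
force: [0.8, 0.5, 0.3]
grip_width: 0.0266
```

```bash
python3 s.py .6135 .0155|grep torque
```

```text
wrist_torque [-0.0476 -0.0651  0.1553]
```

Emit:
arm_command --pt "0 0 0.01" --pt "0 0 0.01" --twist '[10,10]'

```text
time_s: 22.88
tool_pos: [0.6147, 0.0162, 0.1625]
tool_rot: [179.7, -0.3, 48.9]
force: [0.8, -0.3, -0.3]
grip_width: 0.0265
```

```bash
python3 s.py .6135 .0155
```

```text
time_s 22.875
tool_pos [0.6147 0.0162 0.1625]
tool_rot [179.6594  -0.3185  48.897 ]
qpos [-33.0661  17.7127  35.321   94.5522 -10.767   70.6883  53.3644]
force [ 0.8087 -0.3478 -0.2529]
wrist_torque [-0.1065 -0.049   0.2635]
grip_width 0.0265
tool shift mm -1.3248937983351667 -0.42816779522566956
```

Torque has climbed 0.06, 0.09, 0.16, 0.26, so the pair is tight. I check with averaged readings before letting go.

```bash
python3 tq.py
```

```text
torque/force mean [-0.13   0.037 -0.145 -0.27  -0.012  0.111] tz [-0.116 -0.155 -0.184 -0.144 -0.123]
```

Emit:
arm_command --pt "0 0 0" --twist '[3]'

```text
time_s: 23.25
tool_pos: [0.6147, 0.0162, 0.1625]
tool_rot: [179.7, -0.4, 46.4]
force: [0.3, -0.3, -0.0]
grip_width: 0.0266
```

```bash
python3 s.py .6135 .0155
```

```text
time_s 23.25
tool_pos [0.6147 0.0162 0.1625]
tool_rot [179.6847  -0.35    46.4373]
qpos [-33.335   17.7675  35.6826  94.5656 -10.9181  70.6974  51.0315]
force [ 0.2637 -0.3177 -0.0256]
wrist_torque [-0.1151 -0.0176  0.2204]
grip_width 0.0266
tool shift mm -1.3188901006940483 -0.4086853413150596
```

The forward torque is about 0.22 N m, inside the 0.1–0.3 window. Letting go and lifting clear.

Emit:
arm_command --pt "0 0 0" --pt "0 0 0" --pt "0 0 0" --pt "0 0 -2" --pt "0 0 -3" --pt "0 0 -2" --pt "0 0 0" --pt "0 0 0" --twist '[0,0,0,0,0,0,0,0]' --grip 70

```text
time_s: 24.25
tool_pos: [0.6146, 0.016, 0.2388]
tool_rot: [179.6, -0.5, 46.8]
force: [-0.3, 0.3, -0.1]
grip_width: 0.0608
```

Run:
```python
from h import *
c=cam('wrist');t=cam('top')
cv2.imwrite('pics/w5.png',np.hstack([cv2.resize(c['img'][130:250,180:330],(500,400)),cv2.resize(t['img'][100:320,150:350],(300,400))]))
print(telemetry.get_obs()['force'],telemetry.get_obs()['tool_pos'])
```

```text
[-0.34817328  0.04473419 -1.16786481] [0.61450562 0.01596813 0.23841404]
```

View pics/w5.png

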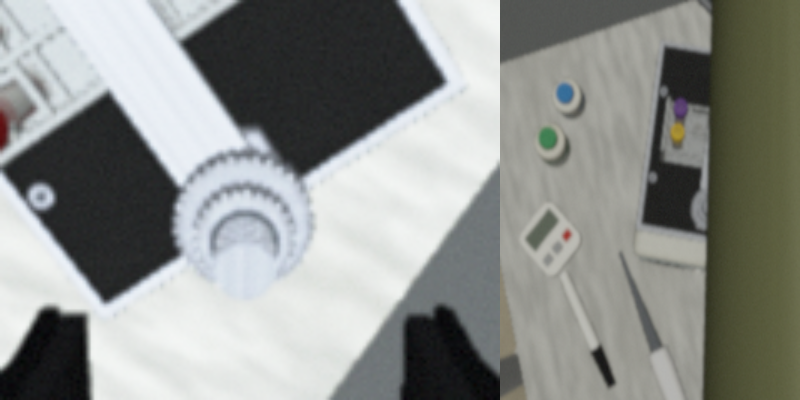

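The far pair is seated with the gripper clear above it. The bottles, timer and pen are where they started. Handing in.

```bash
python3 -c "
from h import *
print(env.sign_off())"
```

```text
the job is handed in; nothing more can be done
None
```

The hold-down is fastened and the job is handed in, at about 24 s of the 72 s allowed. No verdict was reported.

- **Which end was loose:** The pictures could not show it, so I felt the small nut on the near stud. It resisted with about 0.19 N m, so I took that pair as already locked. I had twisted it about 17° at a light 12 N grip and cannot say whether it moved slightly or the fingers slipped. I then worked on the far stud.
- **Large nut:** I turned it down about 133°. Torque went from about 0.11 N m free to about 0.3 N m. The last single reading was 0.36 N m, and the readings scatter by about 0.04.
- **Small nut:** I turned it down about 277° in all, with one regrasp. Torque rose from about 0.05 N m to 0.22 N m on the last forward check, with one reading of 0.26. That is above the 0.17 you asked for, but under the 0.3 limit.
- **A check that disagreed:** With the arm standing still, torque read about −0.1 N m (large nut) and −0.15 N m (small nut). I took this as the arm springing back and relied on the readings taken while turning. I could not measure the contact forces directly.
- **Last look:** The gripper is open and clear above the stud, and both bottles, the timer and the pen appear unmoved. The arm hid part of the shaker in the top view.

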